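# Change the well tile on the viewer

## Robot

A 7-joint arm with a two-finger parallel gripper is mounted at the origin on the work surface. World frame = base frame: x ahead of the robot, y to its left, z up, the work surface at z = 0. Lengths are in mm, angles in degrees, forces in N, time in s.
With the tool pointing down it reaches from about 400 to 900 mm from the base axis. Payload 5.6 kg.
Tool frame: the origin (TCP) lies midway between the tips of the shut fingers; the grasp point (between the pads) lies 19 mm behind it (ctrl.grip_depth is the distance from the TCP to the grasp point, in mm); z points along the fingers, y is the direction in which the jaws open and shut (so a half turn about z gives the same grasp; the last joint's range is limited). The gripper opens to 92 mm and grips with 3 to 60 N. Pads are 20 mm wide; open, the fingers measure 128 mm over their backs; the gripper's body (75 mm by 189 mm) begins 69 mm behind the grasp point.
Start: joints at [64.687, 26.786, -0.665, 91.828, 0.344, 61.387, -3.226], TCP at [252.364, -599.017, 214.592] pointing down, gripper open.
Joint ranges: [-144.91, 144.91], [-17.63, 115.5], [-89.93, 88.59], [15.96, 139.68], [-74.01, 254.01], [8.47, 105.57], [-167.45, 167.45]. Speed limits (degrees/s): [147.25, 147.25, 180, 180, 180, 180, 180].

## Interface

Orientations are given as a 3x3 rotation matrix whose columns are the frame's x, y, z axes.
In Python, from bench import state, grab_frame, camera_model, order, nets, ctrl gives the robot as it stands. The module is installed in compiled form; this text tells all that it offers.
- The arm moves only by the tool move_arm, never from a script. Its argument "increments" is a list that holds one entry, the list of rows, each a list of 4 numbers: the shift along the tool's x, y, z normalised to -1 to 1, where 1 is 0.25 m, then the turn about the tool's z normalised to -1 to 1, where 1 is 180 degrees. A call has 1 to 10 rows; each row is the pose to reach, as a shift and turn from the pose measured when the call began, along the tool's axes at that moment, turning the shorter way round; what a row does not reach only later rows make up. A row lasts 1/8 s, in which the tool goes at most 62.5 mm and 10.7 degrees, less where a joint would pass 70% of its speed; a pose out of reach is approached as far as the arm can. A call with a number of a shift or a turn outside -1 to 1 is refused whole. A call with a gripper value outside its range is refused whole. "grip" is the opening, from 0 (shut) to 1 (fully open), set as the call begins (left out, the last holds). The fingers move at their own pace and stop on an object; "newtons" is the grip in N (left out, the last holds). Time passes only in rows, so rows that repeat a pose let the fingers close. It gives the time, the measured TCP pose, the force and the opening at its end, in the units of the state.
- state(): the state, without advancing time (a new reading comes with each control period).
- grab_frame(name): name is "side" or "top" or "wrist"; returns (picture, depth): 384x512x3 uint8, red, green, blue; 384x512 float32, mm along the optical axis (not along the pixel's ray), 0 where there is no reading.
- camera_model(name): a dict with "fx", "fy", "cx", "cy" (pixels), "R" (3x3) and "t" (3): a world point X has camera coordinates R X + t; the wrist camera has in their place "hand_eye" (4x4, takes a point from camera to tool coordinates, whose origin is the TCP and whose axes are the flange's). Camera axes: x right, y down, z forward; pixel columns grow to the right and rows downward; lengths in mm; the calibration is good to about 2 mm. A picture is of the moment at which its call begins: read the wrist's pose just before it. camera_model takes no time and is no camera call.
- order.hand_in(): hands the job in, once; it reports no verdict.
Trained networks look in the newest picture that a camera, given by its name, has taken for a name from the list of things; names that differ only in an ending like _2 or _b are one class to them, and where a whole thing is asked for, a point or a joint stands for the part that bears it (a point fixed in the world has none). Each returns a list of dicts, best first, with "conf" (0 to 1); they miss things now and then, are a little off and sometimes report something else, mostly with a low value. They report only what shows in the picture. A call takes as long as a camera call. They do not tell look-alikes from the thing itself.
- nets.boxes_of(camera, target): "bbox" ([left, top, width, height] as shares, 0 to 1, of the picture: columns of its width, rows of its height, round what is visible of it).
- nets.trace(camera, target): "pixels" (384x512 bool, what is visible of it) and "bbox" ([left, top, width, height] as shares, 0 to 1, of the picture: columns of its width, rows of its height, round what is visible of it).
- nets.mark_of(camera, target): "position" ([column, row] as shares, 0 to 1, of the picture: columns of its width, rows of its height: a listed point, or the origin of a listed thing).
The state is a dict: "time_s": time; "joint_positions": joint angles; "dq": joint speeds; "joint_efforts": joint torques, N m; "eef_pos": TCP position; "orientation": TCP orientation; "contact_force": force on the tool from outside, world axes, zero at the start; "ft_torque": the same for the moment, N m; "opening": opening from 0.0 (shut) to 1.0 (fully open).
Only numpy, scipy, OpenCV 4.12 (cv2) and the standard library are available. Lean on these libraries where they do the work, as an engineer would, in place of code of your own. Each camera call takes 0.05 s, during which the arm holds its last target. There are 200 camera calls.

## Task

Change the tile on the lit viewer. The read tile lying there goes flat into the steel tray, beside the used one; its place on the stage, lying flat between the four corner brackets, is taken by the top tile of the white stack, which you slide out level from under the riser's board without shifting the tiles below it. Keep both tiles level, set them down without dropping them, and leave everything else undisturbed.

Things in the scene. Friction and masses are not known exactly. Their poses are not given: they have to be found in the camera images.
- viewer: lit tile viewer, a fixed grey box, deck 45 mm above the bench; origin on the bench below the middle of its lit stage, z up; the deck reaches from x = -78 to 138 mm, y = -110 to 110 mm. Beyond x = 80 mm stand a 12 mm high knob, a switch and the magnifier's post (12 mm thick, to 185 mm above the bench, at x = 115, y = 20 mm)
- stage (a point): centre of the lit stage, on its surface 45 mm above the bench; axes as the viewer's. A tile lies here with its length along y, inside four steel corner brackets 6 mm high and 4 mm thick (inside measure 68 mm along x, 158 mm along y: 4 mm free all round). Each bracket covers only the last 20 mm of the length and 18 mm of the width; the sides between are open
- lens_arm (a joint): swing of the magnifier's arm about the viewer's post, 0 when the lens points straight away from the stage (viewer's +x); it turns freely; leave it alone
- lens (a point): centre of the ring magnifier (110 mm across, 12 mm thick) at the end of its arm, 175 mm above the bench, standing clear behind the stage
- tray: fixed open stainless tray for used tiles, outside 220 mm along its x, 270 mm along its y, 35 mm high, walls and floor 5 mm thick; origin at the centre of its underside, z up
- rack: low white bench riser, fixed: a board 12 mm thick, 250 mm along y, 180 mm along x, underside 72 mm above the bench, on side panels (inner faces y = +-115 mm) and a back panel (x = 197 mm); open front. Origin on the bench 25 mm in front of the board's front edge; -x points out of the front. A white and a black tile stack stand under it, about 116 mm apart, either one at either side
- board_edge (a point): middle of the front lower edge of the riser's board, 72 mm above the bench, axes as the riser's. The front 50 to 85 mm of the tiles stick out in front of it, their lengths along x; 16 mm of air is left between the white stack (four tiles, 56 mm) and the board
- read: the read tile with violet marks in its wells, lying on the viewer's stage at the start: glazed porcelain well tile, 150 x 60 x 14 mm, two rows of five shallow wells on top; origin at the centre of its underside, x along its 150 mm length, y along its 60 mm width, z up; about 0.28 kg
- used: another used tile with violet marks, lying along the tray's +x side, its length along the tray's y: glazed porcelain well tile, 150 x 60 x 14 mm, two rows of five shallow wells on top; origin at the centre of its underside, x along its 150 mm length, y along its 60 mm width, z up; about 0.28 kg
- white4: the top tile of the white stack, plain white: glazed porcelain well tile, 150 x 60 x 14 mm, two rows of five shallow wells on top; origin at the centre of its underside, x along its 150 mm length, y along its 60 mm width, z up; about 0.28 kg. The tiles of a stack lie a few mm and a few degrees out of line with each other
- white3: white tile number 3 from below in the white stack, same size
- white2: white tile number 2 from below in the white stack, same size
- white1: white tile number 1 from below in the white stack, same size
- black3: black tile number 3 from below in the black stack (42 mm high), same size
- black2: black tile number 2 from below in the black stack (42 mm high), same size
- black1: black tile number 1 from below in the black stack (42 mm high), same size
- bottle: amber bottle, 58 mm across, 125 mm high, standing on the riser's board at the back, its top 209 mm above the bench; origin at the centre of its underside
- jar: white jar with blue cap, 56 mm across, 70 mm high, standing on the riser's board at the back; origin at the centre of its underside
- dishes: two stacked culture dishes (one piece), 93 mm across, 32 mm high, on the bench near the robot; origin at the centre of the underside
- beaker: glass beaker, 72 mm across, 100 mm high, on the bench nearer the robot; origin at the centre of its underside
Mind the look-alikes: they are no part of the job. What is shaped like the read but blue is not meant. Leave any blue look-alike of the white4 alone.

How it is judged:
By the outcome, as a careful person would: the job done as asked, in the order asked, and still so for the second after the job is handed in, with the robot touching nothing.
It also fails if it takes over 66 s, if anything falls off the work surface, if the arm or the gripper's body presses on something with over 40 N, if the wrist force passes 120 N, or if a joint passes its speed limit or range.

## Working session

There is one attempt and no reset: what is moved stays moved. The work goes in short steps, Python scripts to look and compute and a tool call to move; the robot and the scene stay as the last step left them, time stands still between calls to the robot, and variables do not carry over. Pictures are saved under pics/ and viewed, about 8 in all and at most 12, crops included, and the job is handed in when it is done.

Besides the shell and the picture viewer there is one more tool, called after "Request:" as name(argument=value, ...) on one line, values as JSON. move_arm: Moves the arm, as the interface text tells. Scaled input: -1 to 1 covers 0.25 m each way for a shift and 180 degrees each way for a turn. Its arguments: {"type":"object","properties":{"increments":{"type":"array","items":{"type":"array","items":{"type":"array","items":{"type":"number"}}}},"grip":{"type":"number"},"newtons":{"type":"number"}},"required":["increments"]}

```bash
mkdir -p pics
python3 - <<'E'
from bench import state, grab_frame, camera_model, ctrl
import cv2,numpy as np
s=state(); print(s['time_s'],s['eef_pos'],np.round(s['orientation'],3).tolist(),s['opening'],ctrl.grip_depth)
for n in ('side','top'):
    p,d=grab_frame(n); np.savez('%s0.npz'%n,p=p,d=d)
    cv2.imwrite('pics/%s0.png'%n,p[:,:,::-1]); m=camera_model(n)
    print(n,m['fx'],m['fy'],m['cx'],m['cy'],np.round(m['R'],3).tolist(),np.round(m['t'],1).tolist(), (-np.array(m['R']).T@np.array(m['t'])).round())
print(camera_model('wrist'))
a=cv2.imread('pics/side0.png');b=cv2.imread('pics/top0.png')
E
```

```text
0.0 [ 252.07250808 -598.48810324  213.64939634] [[0.922, 0.388, -0.001], [0.388, -0.922, 0.002], [-0.0, -0.002, -1.0]] 1.002240035158131 18.700000000000003
side 351.54196442966185 351.54196442966185 249.24546139813043 194.38074313471884 [[-0.965, -0.263, -0.016], [-0.131, 0.531, -0.837], [0.229, -0.806, -0.547]] [469.4, 148.4, 921.4] [261. 787. 635.]
top 408.3279319634973 408.3279319634973 257.2263914576225 185.93645478681503 [[0.022, -0.999, -0.023], [-0.997, -0.021, -0.077], [0.076, 0.025, -0.997]] [34.0, 485.9, 1343.6] [ 382.   10. 1377.]
{'fx': 326.38307226957164, 'fy': 326.38307226957164, 'cx': 252.1882978108963, 'cy': 184.06738867150565, 'hand_eye': array([[-7.98481527e-04, -9.68830774e-01, -2.47722212e-01,
         6.93394202e+01],
       [ 9.99999653e-01, -8.32382202e-04,  3.21176027e-05,
        -4.08701369e-01],
       [-2.37316082e-04, -2.47722100e-01,  9.68831102e-01,
        -1.70319588e+02],
       [ 0.00000000e+00,  0.00000000e+00,  0.00000000e+00,
         1.00000000e+00]])}
```

View pics/top0.png

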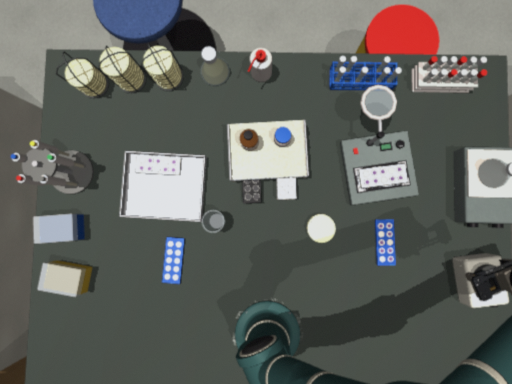

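View pics/side0.png

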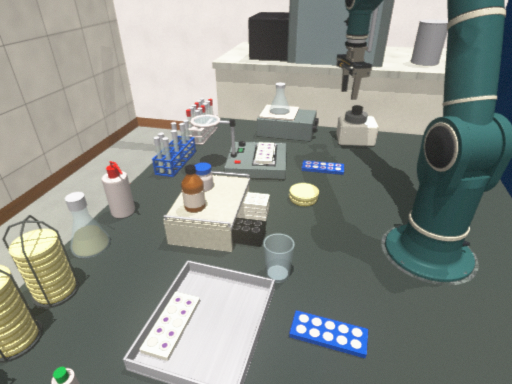

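The top view shows the viewer at (380,168) with the read tile at (383,177), and the riser at (268,150) with the white stack at (287,188) and the black one at (252,190). The tray is at (163,186) with the used tile at (158,164). Blue look-alikes lie on the bench at (174,260) and (386,242) and are not part of the job. The only violet-marked tile on the viewer's stage is the one at (383,177), so that is `read`.

```bash
cat > h.py <<'E'
import numpy as np,cv2
from bench import state, grab_frame, camera_model, nets
def cloud(name,d,s=None):
    m=camera_model(name); v,u=np.mgrid[0:384,0:512]
    P=np.stack([(u-m['cx'])/m['fx']*d,(v-m['cy'])/m['fy']*d,d],-1).astype(float)
    if name=='wrist':
        H=np.array(m['hand_eye']); T=P@H[:3,:3].T+H[:3,3]
        W=T@np.array(s['orientation']).T+s['eef_pos']
    else: W=(P-m['t'])@np.array(m['R'])
    W[d<=0]=np.nan
    return W
def rect(pts):
    (c,wh,a)=cv2.minAreaRect(pts[:,:2].astype(np.float32)); 
    if wh[0]<wh[1]: wh=wh[::-1]; a+=90
    a=(a+90)%180-90
    return np.round(c,1),np.round(wh,1),round(a,1)
E
python3 - <<'E'
from h import *
z=np.load('top0.npz'); W=cloud('top',z['d'])
for n in ['viewer','read','tray','rack','used','white4','lens_arm','bottle','jar','dishes','beaker','black3']:
    for r in nets.trace('top',n)[:2]:
        p=W[r['pixels']]; p=p[~np.isnan(p[:,0])]
        print(n,round(r['conf'],2),np.round(np.array(r['bbox'])*[512,384,512,384]),rect(p), np.round(np.nanpercentile(p[:,2],[5,50,95])))
E
```

```text
viewer 0.68 [341.  81.  76. 124.] (array([ 636.1, -341.2]), array([382.5, 223.1]), 9.1) [ 40.  46. 181.]
read 0.98 [372. 220.  24.  43.] (array([ 308.8, -383.2]), array([152.3,  65.1]), 1.8) [ 8. 14. 19.]
read 0.92 [361. 162.  48.  26.] (array([ 527.4, -359.2]), array([149.5,  62.9]), -81.5) [55. 59. 64.]
rack 0.8 [228. 122.  77.  58.] (array([608.6,   7.4]), array([261.1, 202.1]), -86.0) [80. 84. 90.]
used 0.8 [136. 154.  44.  22.] (array([553.4, 381. ]), array([151.8,  66.4]), 89.0) [13. 19. 24.]
used 0.61 [360.  88.  38.  50.] (array([ 738.6, -327.4]), array([220.1, 124.7]), -19.7) [174. 179. 184.]
white4 0.67 [278. 174.  18.  21.] (array([479.5, -52.9]), array([69. , 58.6]), 1.6) [52. 56. 61.]
white4 0.57 [160. 233.  30.  49.] (array([233.5, 319.8]), array([157.9,  69.6]), -2.5) [ 2. 14. 19.]
lens_arm 0.56 [363.  85.  33.  51.] (array([ 710.6, -326. ]), array([144.2, 104.2]), 29.5) [175. 179. 184.]
bottle 0.82 [238. 127.  24.  24.] (array([630.1,  69.2]), array([76.5, 59.4]), 8.5) [ 91. 170. 210.]
bottle 0.23 [120. 151.  84.  71.] (array([483. , 365.3]), array([283.7, 225.1]), 87.9) [ 1.  6. 35.]
jar 0.73 [272. 125.  21.  24.] (array([638.8, -36.4]), array([67.4, 53.2]), -28.8) [ 95. 152. 157.]
jar 0.48 [135. 156.  42.  21.] (array([551.2, 382.3]), array([148.9,  59.6]), 87.7) [15. 19. 24.]
dishes 0.73 [307. 213.  30.  28.] (array([ 353.9, -167.6]), array([90.9, 84.8]), -88.4) [27. 32. 37.]
dishes 0.72 [341.  85.  78. 120.] (array([ 617.9, -351.5]), array([343.6, 238.4]), 9.9) [ 40.  46. 181.]
beaker 0.63 [203. 210.  23.  21.] (array([372.2, 180.5]), array([72.8, 69.6]), -85.1) [  1.  23. 101.]
black3 0.72 [241. 180.  24.  22.] (array([468.1,  60.8]), array([75.9, 59.4]), 1.2) [37. 42. 47.]
```

```bash
cat >> h.py <<'E'
def go(x,y,z,yaw,s=None):
    s=s or state(); R=np.array(s['orientation'])
    d=R.T@(np.array([x,y,z])-s['eef_pos'])
    cur=np.degrees(np.arctan2(R[1,0],R[0,0])); t=-((yaw-cur+180)%360-180)
    print('t',s['time_s'],'pos',np.round(s['eef_pos'],1),'yaw',round(cur,2),'tilt',np.round(R[:2,2],4),'shift',np.round(d,1),'norm',np.round(d/250,4),round(t/180,4),'turn',round(t,1))
E
python3 -c "
from h import *
go(520,-352,170,98.5); go(390,-480,200,98.5)"
```

```text
t 0.7 pos [ 252.4 -599.   214.6] yaw 22.85 tilt [-0. -0.] shift [ 342.5 -123.7   44.6] norm [ 1.3701 -0.4948  0.1784] -0.4203 turn -75.7
t 0.7 pos [ 252.4 -599.   214.6] yaw 22.85 tilt [-0. -0.] shift [173.  -56.2  14.6] norm [ 0.6921 -0.2249  0.0584] -0.4203 turn -75.7
```

Request:
move_arm(increments=[[[0.1, -0.03, 0.01, -0.05], [0.25, -0.08, 0.02, -0.1], [0.4, -0.13, 0.03, -0.16], [0.55, -0.18, 0.05, -0.21], [0.7, -0.23, 0.06, -0.26], [0.8, -0.27, 0.07, -0.31], [0.9, -0.31, 0.08, -0.36], [0.98, -0.35, 0.1, -0.4], [1.0, -0.36, 0.1, -0.42], [1.0, -0.36, 0.1, -0.42]]], grip=1)

```text
time_s: 1.95
eef_pos: [448.2, -418.6, 189.6]
orientation: [[-0.147, 0.989, 0.0], [0.989, 0.147, 0.0], [0.0, 0.0, -1.0]]
contact_force: [0.6, -0.6, -0.2]
opening: 1.001
```

```bash
python3 -c "
from h import *
go(515,-350,170,98.5)"
```

```text
t 1.95 pos [ 448.2 -418.6  189.6] yaw 98.46 tilt [0.0001 0.0001] shift [58.  76.2 19.6] norm [0.2321 0.3048 0.0785] -0.0002 turn -0.0
```

Request:
move_arm(increments=[[[0.08, 0.1, 0.02, 0], [0.16, 0.2, 0.05, 0], [0.23, 0.3, 0.08, 0], [0.23, 0.3, 0.08, 0], [0.23, 0.3, 0.08, 0]]])

```text
time_s: 2.58
eef_pos: [513.0, -352.1, 169.8]
orientation: [[-0.145, 0.989, -0.0], [0.989, 0.145, -0.001], [-0.001, -0.001, -1.0]]
contact_force: [-1.0, -0.7, -0.7]
opening: 1.0
```

```bash
cat > look.py <<'E'
import sys
from h import *
n=sys.argv[1]; s=state(); p,d=grab_frame('wrist'); np.savez(n+'.npz',p=p,d=d,W=cloud('wrist',d,s))
cv2.imwrite('pics/%s.png'%n,p[:,:,::-1]); W=cloud('wrist',d,s)
print(np.round(s['eef_pos'],1))
for t in sys.argv[2:]:
    for r in nets.trace('wrist',t)[:3]:
        q=W[r['pixels']]; q=q[~np.isnan(q[:,0])]
        zt=np.nanmedian(q[:,2]); q2=q[abs(q[:,2]-zt)<5]
        print(t,round(r['conf'],2),np.round(np.array(r['bbox'])*[512,384,512,384]),'z',round(zt,1),rect(q2))
E
python3 look.py w1 read viewer
```

```text
[ 513.  -352.1  169.8]
read 0.9 [  0. 138. 130.  71.] z 14.5 (array([ 320.3, -381.9]), array([129.1,  60.4]), 2.4)
read 0.59 [230. 106.  71. 164.] z 59.5 (array([ 524.5, -362. ]), array([150.2,  60. ]), -81.4)
viewer 0.69 [172.  61. 340. 228.] z 45.5 (array([ 551.4, -352.9]), array([215.8, 214.8]), -80.6)
```

View pics/w1.png

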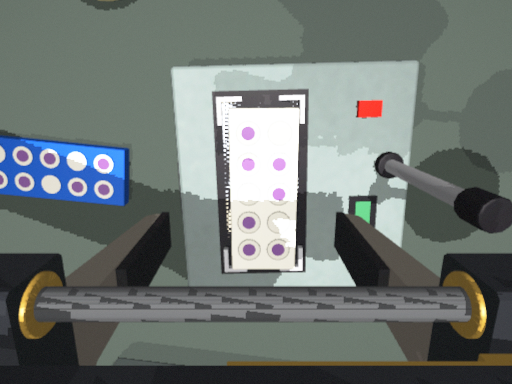

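The crop shows the read tile, white with violet marks, inside the four brackets at about (265,185). The blue look-alike at (60,170) lies off the viewer. Next I fit the brackets and deck for the stage pose.

Run:
```python
from h import *
z=np.load('w1.npz');W=z['W'];d=z['d']
v,u=np.mgrid[0:384,0:512]
roi=(u>205)&(u<318)&(v>80)&(v<280)
for lo,hi in((47.5,53.5),(48.5,52.5)):
    m=roi&(W[...,2]>lo)&(W[...,2]<hi); print(m.sum(),rect(W[m]))
m=roi&(W[...,2]>55)&(W[...,2]<64);print('tile',rect(W[m]),np.nanmedian(W[m][:,2]))
# robust tile via components
n,l,st,c=cv2.connectedComponentsWithStats(m.astype(np.uint8)); k=1+st[1:,4].argmax(); print(rect(W[l==k]))
im=z['p']; 
# deck edges
m=(abs(W[...,2]-45)<3)&(u>165)&(u<430)&(v<300); 
q=W[m]; y=np.radians(8.5)
for deg in (8,8.6,9.2):
    c,s=np.cos(np.radians(deg)),np.sin(np.radians(deg)); a=q[:,0]*c+q[:,1]*s; b=-q[:,0]*s+q[:,1]*c
    print(deg,np.percentile(a,[.2,99.8]),np.percentile(b,[.2,99.8]))
# left deck edge line fit
pts=[]
for r in range(80,260,4):
    cc=np.where(m[r])[0]; 
    if len(cc): pts.append(W[r,cc.min()])
pts=np.array(pts); f=cv2.fitLine(pts[:,:2].astype(np.float32),cv2.DIST_HUBER,0,.01,.01).ravel(); print('left',np.degrees(np.arctan2(f[1],f[0])),f[2:])
pts=[]
for cidx in list(range(185,410,4)):
    cc=np.where(m[:200,cidx])[0]
    if len(cc): pts.append(W[cc.min(),cidx])
pts=np.array(pts); f=cv2.fitLine(pts[:,:2].astype(np.float32),cv2.DIST_HUBER,0,.01,.01).ravel(); print('top',np.degrees(np.arctan2(f[1],f[0])),f[2:])
big=cv2.resize(im[80:285,200:325],None,fx=4,fy=2.9*1,interpolation=cv2.INTER_CUBIC); cv2.imwrite('pics/c1.png',cv2.resize(im[80:285,200:325,::-1],None,fx=2.9,fy=2.9))
```

```text
851 (array([ 522.8, -357.9]), array([180.7,  98.2]), -87.5)
765 (array([ 522.1, -355.7]), array([176.1,  75.8]), -80.2)
tile (array([ 524.5, -362. ]), array([150.2,  60. ]), -81.4) 59.540093042373016
(array([ 524.5, -362. ]), array([150.2,  60. ]), -81.4)
8 [389.62234259 603.6355229 ] [-532.5021369  -317.94981712]
8.6 [385.90527378 598.93332472] [-537.46551908 -323.76179514]
9.2 [381.94469562 594.28970039] [-542.51989401 -329.43491609]
left -80.31028 [ 445.0712  -357.28882]
top 9.614208 [ 536.1872  -247.29224]
```

```bash
python3 -c "
from h import *
go(524.5,-362,48,98.6)"
```

```text
t 2.725 pos [ 512.9 -352.4  169.9] yaw 98.3 tilt [ 0.     -0.0008] shift [-11.1  10.1 121.9] norm [-0.0444  0.0404  0.4877] -0.0017 turn -0.3
```

Request:
move_arm(increments=[[[-0.02, 0.02, 0.06, -0.0017], [-0.0444, 0.0404, 0.16, -0.0017], [-0.0444, 0.0404, 0.26, -0.0017], [-0.0444, 0.0404, 0.34, -0.0017], [-0.0444, 0.0404, 0.4, -0.0017], [-0.0444, 0.0404, 0.44, -0.0017], [-0.0444, 0.0404, 0.47, -0.0017], [-0.0444, 0.0404, 0.487, -0.0017], [-0.0444, 0.0404, 0.487, -0.0017], [-0.0444, 0.0404, 0.487, -0.0017]]])

```text
time_s: 3.98
eef_pos: [524.8, -362.2, 48.7]
orientation: [[-0.15, 0.989, 0.001], [0.989, 0.15, -0.001], [-0.001, 0.001, -1.0]]
contact_force: [-0.1, 0.7, -0.5]
opening: 1.0
```

```bash
python3 -c "
from h import *
go(524.5,-362,48,98.6)"
```

```text
t 3.975 pos [ 524.8 -362.2   48.7] yaw 98.61 tilt [ 0.0008 -0.0013] shift [ 0.2 -0.3  0.7] norm [ 0.0009 -0.0013  0.0027] 0.0001 turn 0.0
```

Well placed. I'll close on the tile.

Request:
move_arm(increments=[[[0, 0, 0.003, 0], [0, 0, 0.003, 0], [0, 0, 0.003, 0], [0, 0, 0.003, 0], [0, 0, 0.003, 0], [0, 0, 0.003, 0], [0, 0, 0.003, 0], [0, 0, 0.003, 0]]], grip=0, newtons=35)

```text
time_s: 4.97
eef_pos: [524.8, -362.2, 48.0]
orientation: [[-0.15, 0.989, 0.001], [0.989, 0.15, -0.001], [-0.001, 0.001, -1.0]]
contact_force: [-0.1, -0.2, 0.4]
opening: 0.647
```

Request:
move_arm(increments=[[[0, 0, -0.01, 0], [0, 0, -0.04, 0], [0, 0, -0.1, 0], [0, 0, -0.2, 0], [0, 0, -0.3, 0], [0, 0, -0.4, 0], [0, 0, -0.46, 0], [0, 0, -0.48, 0]]])

```text
time_s: 5.98
eef_pos: [525.1, -362.2, 169.3]
orientation: [[-0.15, 0.989, 0.002], [0.989, 0.15, -0.002], [-0.003, 0.002, -1.0]]
contact_force: [1.0, 1.1, -2.7]
opening: 0.651
```

```bash
python3 look.py w2
python3 - <<'E'
from h import *
print(state()['contact_force'],state()['opening'])
W=np.load('w2.npz')['W'];v,u=np.mgrid[0:384,0:512]
for r in nets.trace('wrist','read')[:3]: print(r['conf'],np.round(np.array(r['bbox'])*[512,384,512,384]),np.nanmedian(W[r['pixels']][:,2]))
go(480,-180,170,95)
E
```

```text
[ 525.1 -362.2  169.3]
[ 0.87904285  0.96757922 -1.35891683] 0.6473751916125198
0.9 [193.  88. 121. 264.] 180.77577886533606
0.61 [  0. 123. 117.  72.] 14.490577082318225
t 6.075 pos [ 524.7 -362.1  168.2] yaw 98.61 tilt [ 0.0009 -0.0016] shift [186.7 -16.9  -2.1] norm [ 0.7468 -0.0677 -0.0085] 0.02 turn 3.6
```

View pics/w2.png

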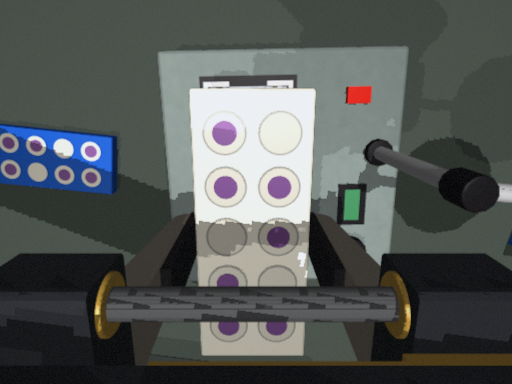

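Run:
```python
from h import *
W=np.load('top0.npz')['W'] if 0 else cloud('top',np.load('top0.npz')['d'])
x,y,z=W[...,0],W[...,1],W[...,2]
box=(x>330)&(x<640)&(y>215)&(y<530)
m=box&(z>28)&(z<42); print('rim',m.sum(),rect(W[m]))
m=box&(z>11); print('all',rect(W[m&(z<42)]))
m=box&(z>2)&(z<10)&(x>400)&(x<500)&(y>270)&(y<450); print('floor',np.median(z[m]))
go(450,-150,170,95); go(450,0,170,90)
```

```text
rim 488 (array([480.4, 359.6]), array([272.2, 220.1]), 87.8)
all (array([480.4, 359.6]), array([272.2, 220.1]), 87.8)
floor 5.4199554226624205
t 6.075 pos [ 524.7 -362.1  168.2] yaw 98.61 tilt [ 0.0009 -0.0016] shift [220.8 -42.1  -2.2] norm [ 0.8834 -0.1684 -0.0088] 0.02 turn 3.6
t 6.075 pos [ 524.7 -362.1  168.2] yaw 98.61 tilt [ 0.0009 -0.0016] shift [369.2 -19.7  -2.5] norm [ 1.4766 -0.0786 -0.0098] 0.0478 turn 8.6
```

Request:
move_arm(increments=[[[0.06, -0.01, 0, 0.002], [0.18, -0.03, 0, 0.005], [0.32, -0.06, 0, 0.01], [0.46, -0.09, 0, 0.015], [0.6, -0.12, 0, 0.02], [0.74, -0.15, 0, 0.025], [0.86, -0.17, 0, 0.025], [0.96, -0.18, 0, 0.03], [1.0, -0.18, 0, 0.03], [1.0, -0.18, 0, 0.03]]])

```text
time_s: 7.32
eef_pos: [442.6, -121.1, 167.6]
orientation: [[-0.057, 0.998, 0.001], [0.998, 0.057, -0.002], [-0.002, 0.001, -1.0]]
contact_force: [0.7, -0.3, -2.8]
opening: 0.649
```

```bash
python3 -c "
from h import *
go(450,120,170,90)"
```

```text
t 7.325 pos [ 442.6 -121.1  167.6] yaw 93.29 tilt [ 0.0006 -0.0017] shift [240.3  21.3  -2.8] norm [ 0.9611  0.0851 -0.0113] 0.0183 turn 3.3
```

Request:
move_arm(increments=[[[0.06, 0.01, 0, 0.002], [0.18, 0.02, 0, 0.005], [0.32, 0.03, 0, 0.01], [0.46, 0.04, 0, 0.015], [0.6, 0.05, 0, 0.02], [0.74, 0.06, 0, 0.02], [0.86, 0.07, 0, 0.02], [0.96, 0.085, -0.01, 0.02], [1.0, 0.09, -0.01, 0.02], [1.0, 0.09, -0.01, 0.02]]])

```text
time_s: 8.57
eef_pos: [450.9, 129.3, 169.4]
orientation: [[0.005, 1.0, 0.0], [1.0, -0.005, -0.002], [-0.002, 0.0, -1.0]]
contact_force: [-0.8, -0.6, -2.7]
opening: 0.646
```

```bash
python3 -c "
from h import *
go(455.8,370.6,90,87.8)"
```

```text
t 8.575 pos [450.9 129.3 169.4] yaw 89.69 tilt [ 0.0001 -0.0019] shift [241.5   3.6  78.9] norm [0.9658 0.0145 0.3156] 0.0105 turn 1.9
```

Request:
move_arm(increments=[[[0.06, 0, 0, 0.002], [0.18, 0, 0, 0.005], [0.32, 0, 0, 0.01], [0.46, 0, 0, 0.0105], [0.6, 0.01, 0, 0.0105], [0.74, 0.0145, 0.03, 0.0105], [0.86, 0.0145, 0.1, 0.0105], [0.94, 0.0145, 0.2, 0.0105], [0.966, 0.0145, 0.3, 0.0105], [0.966, 0.0145, 0.3156, 0.0105]]])

```text
time_s: 9.82
eef_pos: [455.5, 368.5, 87.8]
orientation: [[0.039, 0.999, -0.003], [0.999, -0.039, -0.005], [-0.005, -0.003, -1.0]]
contact_force: [-0.1, -1.0, -1.9]
opening: 0.643
```

```bash
python3 -c "
from h import *
p,d=grab_frame('side'); W=cloud('side',d); cv2.imwrite('pics/s2.png',p[170:384,100:310,::-1].repeat(2,0).repeat(2,1))
go(455.8,370.6,8.5,87.8)"
```

```text
t 9.875 pos [455.9 368.6  88.5] yaw 87.72 tilt [-0.0019 -0.0044] shift [ 2.3 -0.1 80. ] norm [ 9.400e-03 -2.000e-04  3.201e-01] -0.0004 turn -0.1
```

View pics/s2.png

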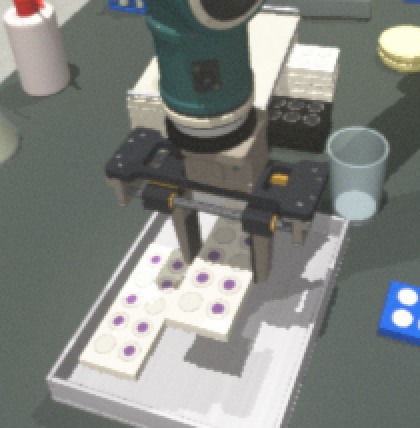

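The tile hangs level over the tray beside the used one (tile at (210,290) in the crop). I'll lower it, slowing near the floor.

Request:
move_arm(increments=[[[0.009, 0, 0.04, 0], [0.009, 0, 0.12, 0], [0.009, 0, 0.2, 0], [0.009, 0, 0.25, 0], [0.009, 0, 0.28, 0], [0.009, 0, 0.295, 0], [0.009, 0, 0.305, 0], [0.009, 0, 0.312, 0], [0.009, 0, 0.316, 0], [0.009, 0, 0.316, 0]]])

```text
time_s: 11.12
eef_pos: [455.9, 370.5, 9.7]
orientation: [[0.04, 0.999, -0.002], [0.999, -0.04, -0.004], [-0.004, -0.002, -1.0]]
contact_force: [0.5, 0.6, -3.4]
opening: 0.647
```

```bash
python3 -c "
from h import *
go(455.8,370.6,8,87.8)"
```

```text
t 11.125 pos [455.9 370.5   9.7] yaw 87.72 tilt [-0.0017 -0.0043] shift [ 0.1 -0.1  1.7] norm [ 0.0003 -0.0005  0.0066] -0.0005 turn -0.1
```

Request:
move_arm(increments=[[[0, 0, 0.002, 0], [0, 0, 0.004, 0], [0, 0, 0.006, 0], [0, 0, 0.007, 0], [0, 0, 0.007, 0]]])

```text
time_s: 11.75
eef_pos: [456.0, 370.5, 8.0]
orientation: [[0.04, 0.999, -0.002], [0.999, -0.04, -0.004], [-0.004, -0.001, -1.0]]
contact_force: [-0.0, -0.4, -0.6]
opening: 0.649
```

Request:
move_arm(increments=[[[0, 0, 0.001, 0], [0, 0, 0.002, 0], [0, 0, 0.003, 0], [0, 0, 0.003, 0]]])

```text
time_s: 12.25
eef_pos: [456.0, 370.5, 8.0]
orientation: [[0.04, 0.999, -0.001], [0.999, -0.04, -0.005], [-0.005, -0.001, -1.0]]
contact_force: [-2.0, -2.9, 5.4]
opening: 0.651
```

Contact with the floor is clear. I'll release with a small opening.

Request:
move_arm(increments=[[[0, 0, 0, 0], [0, 0, 0, 0], [0, 0, 0, 0], [0, 0, 0, 0], [0, 0, 0, 0]]], grip=0.77)

```text
time_s: 12.88
eef_pos: [456.0, 370.5, 7.9]
orientation: [[0.04, 0.999, -0.001], [0.999, -0.04, -0.005], [-0.005, -0.001, -1.0]]
contact_force: [-0.1, 0.3, -0.3]
opening: 0.769
```

Request:
move_arm(increments=[[[0, 0, -0.02, 0], [0, 0, -0.07, 0], [0, 0, -0.16, 0], [0, 0, -0.28, 0], [0, 0, -0.4, 0], [0, 0, -0.5, 0], [0, 0, -0.58, 0], [0, 0, -0.62, 0], [0, 0, -0.64, 0]]])

```text
time_s: 14.0
eef_pos: [456.1, 371.2, 168.2]
orientation: [[0.04, 0.999, -0.001], [0.999, -0.04, -0.005], [-0.005, -0.001, -1.0]]
contact_force: [0.0, 0.5, 0.1]
opening: 0.768
```

```bash
python3 look.py w3 read used; python3 -c "
from h import *
go(440,200,190,45);go(430,-53,170,0)"
```

```text
[456.1 371.2 168.2]
read 0.98 [224.  92.  61. 150.] z 19.5 (array([455.9, 370.3]), array([150. ,  60.1]), 87.7)
used 0.86 [313.  77.  71. 151.] z 19.5 (array([548.8, 381.4]), array([149.5,  60.3]), 88.0)
t 14.15 pos [456.  371.  167.4] yaw 87.72 tilt [-0.002  -0.0052] shift [-171.7   -9.2  -21.7] norm [-0.6867 -0.0368 -0.0868] 0.2373 turn 42.7
t 14.15 pos [456.  371.  167.4] yaw 87.72 tilt [-0.002  -0.0052] shift [-4.248e+02 -9.100e+00 -3.000e-01] norm [-1.699e+00 -3.640e-02 -1.400e-03] 0.4873 turn 87.7
```

Request:
move_arm(increments=[[[-0.08, 0, -0.02, 0.03], [-0.2, 0, -0.04, 0.08], [-0.34, -0.01, -0.06, 0.13], [-0.48, -0.02, -0.06, 0.18], [-0.62, -0.02, -0.06, 0.23], [-0.76, -0.03, -0.06, 0.28], [-0.88, -0.03, -0.06, 0.33], [-0.96, -0.03, -0.06, 0.38], [-1.0, -0.03, -0.06, 0.43], [-1.0, -0.03, -0.06, 0.487]]], grip=1)

```text
time_s: 15.4
eef_pos: [438.1, 120.4, 183.0]
orientation: [[1.0, -0.006, -0.004], [-0.006, -1.0, -0.006], [-0.004, 0.006, -1.0]]
contact_force: [-0.2, 0.3, 0.7]
opening: 1.002
```

```bash
python3 -c "
from h import *
go(440,-50,170,0)"
```

```text
t 15.4 pos [438.1 120.4 183. ] yaw -0.36 tilt [-0.0036 -0.006 ] shift [  3.1 170.3  14. ] norm [0.0122 0.6814 0.056 ] -0.002 turn -0.4
```

Request:
move_arm(increments=[[[0, 0.08, 0, 0], [0, 0.2, 0.01, 0], [0, 0.34, 0.03, 0], [0, 0.48, 0.05, 0], [0.01, 0.6, 0.056, -0.002], [0.01, 0.66, 0.056, -0.002], [0.01, 0.68, 0.056, -0.002], [0.01, 0.68, 0.056, -0.002]]])

```text
time_s: 16.4
eef_pos: [439.5, -49.0, 169.9]
orientation: [[1.0, 0.001, -0.004], [0.001, -1.0, -0.006], [-0.004, 0.006, -1.0]]
contact_force: [0.5, 0.1, -0.4]
opening: 0.998
```

```bash
python3 look.py w4 white4 white3 black3 rack; cp pics/w4.png pics/w4v.png
```

```text
[439.5 -49.  169.9]
white4 0.84 [222.  97.  71.  81.] z 56.5 (array([476.1, -52.2]), array([67.9, 59.9]), 2.9)
white4 0.66 [  0.   0. 349. 116.] z 84.3 (array([544.5,   9.6]), array([249.2,  79.7]), -86.5)
white3 0.84 [222.  97.  71.  81.] z 56.5 (array([476.1, -52.2]), array([67.9, 59.9]), 2.9)
white3 0.66 [  0.   0. 349. 116.] z 84.3 (array([544.5,   9.6]), array([249.2,  79.7]), -86.5)
black3 0.76 [ 92. 109.  79.  81.] z 42.4 (array([464.3,  61.4]), array([74.6, 60.8]), 3.4)
black3 0.68 [159. 107.  17.  73.] z 21.1 (array([466.6,  32.6]), array([73.2,  1. ]), 2.5)
black3 0.6 [164. 110.   8.  66.] z 6.3 (array([467.2,  33.8]), array([71.5,  0.8]), 2.0)
rack 0.94 [  2.   0. 345. 115.] z 84.3 (array([545.7,   9.2]), array([250. ,  80.4]), -85.8)
```

View pics/w4v.png

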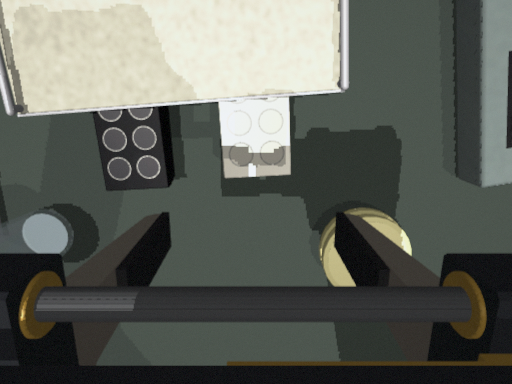

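The only plain white tile stack is at (255,140), next to the black stack at (135,150). Its top face is at z ≈ 56 mm, and no blue look-alike is near it. Next I fit its edges and see what shows of the tiles below.

```bash
python3 - <<'E'
from h import *
D=np.load('w4.npz');W=D['W'];v,u=np.mgrid[0:384,0:512]
x,y,z=[W[...,i] for i in range(3)]
m=(u>205)&(u<310)&(v>85)&(v<200)&(abs(z-56.5)<3)
n,l,st,c=cv2.connectedComponentsWithStats(m.astype(np.uint8)); k=1+st[1:,4].argmax(); m=l==k
q=W[m]; print(rect(q),st[k])
def line(pts):
    pts=np.array(pts); f=cv2.fitLine(pts[:,:2].astype(np.float32),cv2.DIST_HUBER,0,.01,.01).ravel(); return np.round(np.degrees(np.arctan(f[1]/f[0])),2),np.round(f[2:],1)
rows=[r for r in range(104,172)]
print('left',line([W[r,np.where(m[r])[0].min()] for r in rows]),'right',line([W[r,np.where(m[r])[0].max()] for r in rows]))
cols=range(228,286)
print('front',line([W[np.where(m[:,c])[0].max(),c] for c in cols]))
# lower tiles
lo=(u>200)&(u<310)&(v>100)&(v<200)&(z>8)&(z<52)
for a,b in((37,47),(23,33),(9,19)):
    k=lo&(z>a)&(z<b); print(a,k.sum(), np.round(np.nanpercentile(W[k],[1,99],axis=0),1).tolist() if k.sum()>5 else '')
b=(abs(z-84.3)<3)&(u<345)
print('board front',line([W[np.where(b[:,c])[0].max(),c] for c in range(40,330)]))
E
python3 -c "
import cv2;p=cv2.imread('pics/side0.png');cv2.imwrite('pics/sw.png',cv2.resize(p[150:260,150:300],None,fx=5,fy=5,interpolation=cv2.INTER_CUBIC))"
```

```text
(array([476.2, -52.2]), array([68.1, 60. ]), 3.1) [ 219   97   72   82 5349]
left (np.float32(3.05), array([477. , -22.7], dtype=float32)) right (np.float32(2.91), array([478.5, -81.5], dtype=float32))
front (np.float32(-87.13), array([442.9, -53.1], dtype=float32))
37 0 
23 0 
9 0 
board front (np.float32(-85.78), array([506.3,   2.5], dtype=float32))
```

View pics/sw.png

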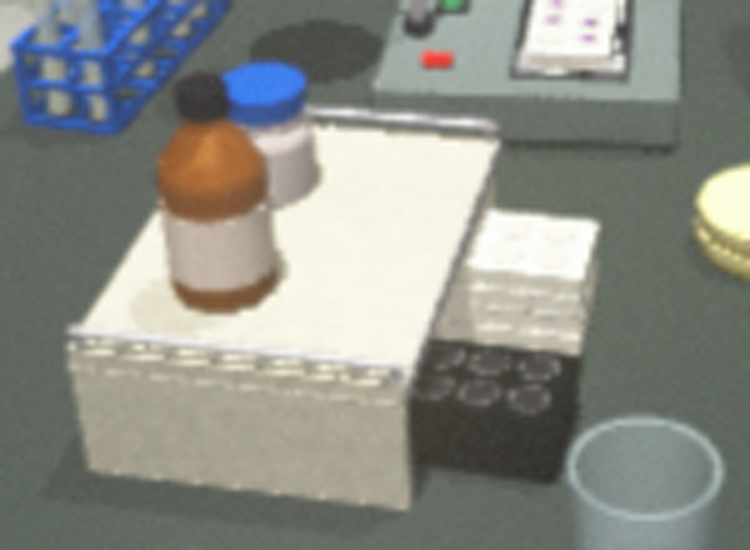

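The white tile lies at yaw 3° and sticks out 67 mm in front of the board edge. I'll grasp it 47–48 mm from its front end.

```bash
python3 -c "
from h import *
go(490,-51.5,45,2.95)"
```

```text
t 16.65 pos [439.5 -48.9 170. ] yaw 0.07 tilt [-0.0035 -0.0058] shift [ 50.9   1.9 124.9] norm [0.2038 0.0077 0.4995] -0.016 turn -2.9
```

Request:
move_arm(increments=[[[0.06, 0.003, 0, -0.008], [0.15, 0.006, 0.03, -0.016], [0.2038, 0.0077, 0.1, -0.016], [0.2038, 0.0077, 0.2, -0.016], [0.2038, 0.0077, 0.28, -0.016], [0.2038, 0.0077, 0.34, -0.016], [0.2038, 0.0077, 0.38, -0.016], [0.2038, 0.0077, 0.4, -0.016], [0.2038, 0.0077, 0.4, -0.016]]])

```text
time_s: 17.77
eef_pos: [490.3, -51.3, 69.9]
orientation: [[0.999, 0.052, -0.003], [0.052, -0.999, -0.006], [-0.004, 0.006, -1.0]]
contact_force: [0.5, 0.4, 1.1]
opening: 0.997
```

```bash
python3 -c "
from h import *
go(490,-51.5,45,2.95)
print(state()['contact_force'])"
```

```text
t 17.775 pos [490.3 -51.3  69.9] yaw 2.96 tilt [-0.0035 -0.0058] shift [-0.2  0.  24.9] norm [-0.0007  0.0001  0.0995] 0.0 turn 0.0
[0.48278668 0.39103967 1.08145763]
```

Request:
move_arm(increments=[[[0, 0, 0.03, 0], [0, 0, 0.06, 0], [0, 0, 0.085, 0], [0, 0, 0.097, 0], [0, 0, 0.099, 0], [0, 0, 0.099, 0]]])

```text
time_s: 18.52
eef_pos: [490.3, -51.5, 45.2]
orientation: [[0.999, 0.052, -0.003], [0.052, -0.999, -0.006], [-0.004, 0.006, -1.0]]
contact_force: [0.5, 0.8, 0.1]
opening: 0.998
```

```bash
python3 -c "
from h import *
go(490,-51.5,45,2.95)
print(state()['contact_force'])"
```

```text
t 18.525 pos [490.3 -51.5  45.2] yaw 2.96 tilt [-0.0032 -0.0058] shift [-0.3  0.   0.2] norm [-0.0012  0.0001  0.0009] 0.0001 turn 0.0
[0.45173191 0.80988489 0.13374728]
```

Request:
move_arm(increments=[[[0, 0, 0, 0], [0, 0, 0, 0], [0, 0, 0, 0], [0, 0, 0, 0], [0, 0, 0, 0], [0, 0, 0, 0], [0, 0, 0, 0], [0, 0, 0, 0]]], grip=0, newtons=55)

```text
time_s: 19.52
eef_pos: [490.4, -51.5, 45.3]
orientation: [[0.999, 0.052, -0.003], [0.052, -0.999, -0.006], [-0.003, 0.006, -1.0]]
contact_force: [-0.3, -0.5, 2.0]
opening: 0.648
```

Request:
move_arm(increments=[[[0, 0, -0.003, 0], [0, 0, -0.008, 0], [0, 0, -0.014, 0], [0, 0, -0.02, 0], [0, 0, -0.022, 0], [0, 0, -0.022, 0]]])

```text
time_s: 20.27
eef_pos: [490.4, -51.5, 50.8]
orientation: [[0.999, 0.052, -0.003], [0.052, -0.999, -0.006], [-0.003, 0.006, -1.0]]
contact_force: [-0.8, 0.0, -3.6]
opening: 0.644
```

Run:
```python
from h import *
s=state(); print(s['contact_force'],s['ft_torque'],s['opening'])
p,d=grab_frame('wrist'); W=cloud('wrist',d,s)
v,u=np.mgrid[0:384,0:512]; np.savez('w5.npz',p=p,d=d,W=W)
z=W[...,2]; m=(u>190)&(u<330)&(v>30)&(v<330)&(z>52)&(z<72)
n,l,st,c=cv2.connectedComponentsWithStats(m.astype(np.uint8)); k=1+st[1:,4].argmax(); q=W[l==k]
A=np.c_[q[:,:2]-q[:,:2].mean(0),np.ones(len(q))]; print(st[k],np.linalg.lstsq(A,q[:,2],rcond=None)[0],np.percentile(q[:,0],[1,99]))
go(395,-57,50,4.2)
cv2.imwrite('pics/w5.png',p[:,:,::-1])
```

```text
[-0.78723908  0.01926609 -3.64868481] [0.04328862 0.07607995 0.03738433] 0.6441004149427914
[ 191  215  139   72 8346] [8.32919780e-03 6.40080840e-04 6.22598402e+01] [461.37582594 502.0796988 ]
t 20.325 pos [490.4 -51.5  50.8] yaw 2.95 tilt [-0.0031 -0.0059] shift [-95.5   0.6   1.2] norm [-0.382   0.0022  0.0046] -0.0069 turn -1.2
```

View pics/w5.png

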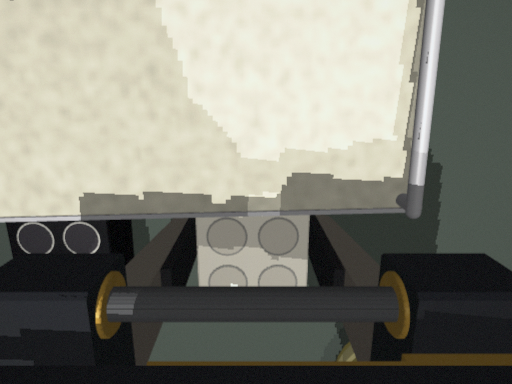

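Held and level (slope 0.5° at most), with the tile about 5.5 mm clear of the stack below. Now I slide it straight out.

Request:
move_arm(increments=[[[-0.02, 0, 0, 0], [-0.06, 0, 0, 0], [-0.11, 0, 0, 0], [-0.16, 0, 0, 0], [-0.21, 0, 0, 0], [-0.26, 0, 0, 0], [-0.31, 0, 0, 0], [-0.35, 0, 0, 0], [-0.37, 0, 0, 0], [-0.37, 0, 0, 0]]])

```text
time_s: 21.58
eef_pos: [397.9, -56.3, 51.2]
orientation: [[0.999, 0.051, -0.003], [0.051, -0.999, -0.006], [-0.003, 0.006, -1.0]]
contact_force: [1.2, -0.4, -3.0]
opening: 0.646
```

Run:
```python
from h import *
s=state();print(s['contact_force'],s['joint_positions'])
p,d=grab_frame('wrist'); W=cloud('wrist',d,s); np.savez('w6.npz',p=p,d=d,W=W)
v,u=np.mgrid[0:384,0:512]
z=W[...,2]; m=(u>170)&(u<340)&(v>30)&(v<270)&(z>55)&(z<72)
n,l,st,c=cv2.connectedComponentsWithStats(m.astype(np.uint8)); k=1+st[1:,4].argmax(); q=W[l==k]
A=np.c_[q[:,:2]-q[:,:2].mean(0),np.ones(len(q))]; print('tile',st[k],np.linalg.lstsq(A,q[:,2],rcond=None)[0],rect(q),'rear',np.percentile(q[:,0],99.8))
m3=(abs(z-42.5)<4)&(u>170)&(u<340)&(W[...,0]<510)&(W[...,1]<-10); print('white3',m3.sum())
go(400,-57,160,4); go(420,-150,150,30)
```

```text
[ 1.15532784 -0.37629343 -3.00056771] [ 10.77384616  20.14486355  -8.83949012 131.28275176   6.95489291
  29.12406197 -90.67321645]
tile [  171    31   168   239 29570] [-8.15154393e-03 -1.91304709e-03  6.22044559e+01] (array([437.8, -54.1]), array([119.6,  84.7]), 3.1) rear 498.0524186186107
white3 1694
t 21.625 pos [398.3 -56.3  51.2] yaw 2.95 tilt [-0.0024 -0.0059] shift [   1.3    1.4 -108.8] norm [ 0.0053  0.0057 -0.4351] -0.0058 turn -1.0
t 21.625 pos [398.3 -56.3  51.2] yaw 2.95 tilt [-0.0024 -0.0059] shift [ 16.5  95.3 -98.3] norm [ 0.0661  0.3811 -0.3931] -0.1503 turn -27.0
```

Request:
move_arm(increments=[[[0, 0, -0.03, 0], [0, 0, -0.1, 0], [0, 0, -0.18, 0], [0, 0, -0.26, 0], [0, 0, -0.34, 0], [0, 0, -0.4, 0], [0, 0, -0.42, 0]]])

```text
time_s: 22.5
eef_pos: [399.4, -55.7, 157.4]
orientation: [[0.999, 0.052, -0.0], [0.052, -0.999, -0.006], [-0.0, 0.006, -1.0]]
contact_force: [0.5, 0.3, -3.0]
opening: 0.645
```

Run:
```python
from h import *
print(state()['contact_force'],state()['joint_positions'].round(1))
p,d=grab_frame('wrist'); s=state(); W=cloud('wrist',d,s)
go(450,-230,165,50); go(470,-395,165,99.65)
```

```text
[ 0.51504874  0.34956384 -2.99776486] [ 13.    8.1 -10.8 127.    2.7  45.  -86.6]
t 22.55 pos [399.3 -55.7 157.4] yaw 2.96 tilt [-0.0003 -0.0062] shift [ 41.6 176.7  -6.6] norm [ 0.1664  0.707  -0.0263] -0.2613 turn -47.0
t 22.55 pos [399.3 -55.7 157.4] yaw 2.96 tilt [-0.0003 -0.0062] shift [ 53.1 342.6  -5.6] norm [ 0.2123  1.3702 -0.0222] -0.5372 turn -96.7
```

Request:
move_arm(increments=[[[0, 0.06, -0.02, -0.03], [0, 0.18, -0.03, -0.08], [0, 0.32, -0.03, -0.13], [0, 0.46, -0.03, -0.18], [0, 0.6, -0.03, -0.23], [0, 0.74, -0.03, -0.28], [0, 0.86, -0.03, -0.33], [0, 0.95, -0.03, -0.38], [0, 0.98, -0.03, -0.43], [0, 0.98, -0.03, -0.48]]])

```text
time_s: 23.8
eef_pos: [411.5, -301.0, 165.4]
orientation: [[0.007, 1.0, -0.001], [1.0, -0.007, -0.005], [-0.005, -0.001, -1.0]]
contact_force: [-0.5, 0.5, -3.6]
opening: 0.651
```

Run:
```python
from h import *
go(398,-392,165,99.65)
```

```text
t 23.8 pos [ 411.5 -301.   165.4] yaw 89.58 tilt [-0.0015 -0.0055] shift [-91.1 -12.8   0.9] norm [-0.3644 -0.0513  0.0036] -0.056 turn -10.1
```

Request:
move_arm(increments=[[[-0.04, 0, 0, -0.01], [-0.12, -0.02, 0, -0.03], [-0.22, -0.04, 0, -0.05], [-0.31, -0.05, 0.003, -0.056], [-0.36, -0.051, 0.003, -0.056], [-0.364, -0.051, 0.003, -0.056], [-0.364, -0.051, 0.003, -0.056]]])

```text
time_s: 24.68
eef_pos: [398.4, -390.8, 164.9]
orientation: [[-0.169, 0.986, -0.002], [0.986, 0.169, -0.005], [-0.004, -0.002, -1.0]]
contact_force: [0.3, 1.0, -3.8]
opening: 0.645
```

```bash
cp look.py l2.py; python3 look.py w7
python3 - <<'E'
from h import *
import numpy as np
D=np.load('w7.npz');W=D['W'];v,u=np.mgrid[0:384,0:512];x,y,z=[W[...,i] for i in range(3)]
s=state();R=s['orientation']
T=(W-s['eef_pos'])@R   # tool coords
# held tile
tz=T[...,2]; m=(abs(tz+11)<4)&(abs(T[...,1])<34)&(T[...,0]>-20)&(T[...,0]<130)
q=T[m]; print('tile tool-x far',np.percentile(q[:,0],[99,99.9]),'y',np.percentile(q[q[:,0]>40][:,1],[.5,99.5]), rect(q[q[:,0]>25]), 'plane',np.linalg.lstsq(np.c_[q[:,:2],np.ones(len(q))],q[:,2],rcond=None)[0])
# stage: brackets
th=np.radians(9.65);X=np.array([np.cos(th),np.sin(th)]);Y=np.array([-X[1],X[0]])
dx=np.stack([x-524.7,y+360.8],-1); a=dx@X;b=dx@Y
br=(abs(a)<55)&(abs(b)<95)&(z>48.5)&(z<54)
n,l,st,c=cv2.connectedComponentsWithStats(br.astype(np.uint8))
for i in range(1,n):
    if st[i,4]>15: k=l==i; print(st[i],'a',np.percentile(a[k],[3,97]).round(1),'b',np.percentile(b[k],[3,97]).round(1))
print(rect(W[br]))
E
```

```text
[ 398.4 -390.8  164.9]
tile tool-x far [101.35508067 102.29286661] y [-29.69477186  29.25790798] (array([63.7, -0.3]), array([77.5, 60.5]), -0.0) plane [ 2.71432216e-03  5.62156583e-03 -1.10302129e+01]
[359  73  30  30 285] a [-39.9 -18.9] b [60.5 82.9]
[425  73  30  30 310] a [14.5 36. ] b [60.6 82.9]
[348 232   6   7  27] a [-39.8 -35.6] b [-63.3 -58.3]
[404 232  27  22 173] a [15.9 36.1] b [-79.2 -58.7]
[365 251   6   6  18] a [-22.  -17.7] b [-82.  -77.7]
(array([ 523.3, -360.8]), array([165.7,  77.8]), -80.4)
```

View pics/w7.png

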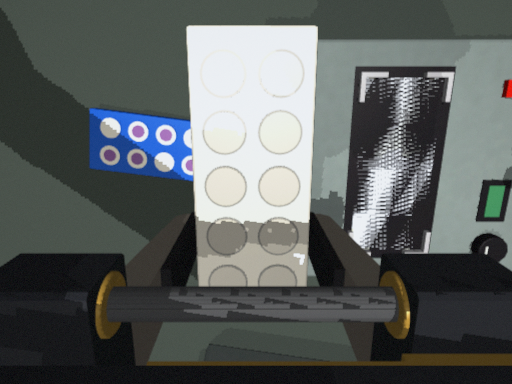

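Tile held level and centred, with its far end at tool x = 102. The empty stage with its brackets shows at (403,165). I'll cross-check the bracket centre against the earlier straight-down pictures.

Run:
```python
from h import *
th=np.radians(9.65);X=np.array([np.cos(th),np.sin(th)]);Y=np.array([-X[1],X[0]])
for f in('w1','w2','w7'):
    W=np.load(f+'.npz')['W'];x,y,z=[W[...,i] for i in range(3)]
    dx=np.stack([x-524.7,y+360.8],-1); a=dx@X;b=dx@Y
    br=(abs(a)<48)&(abs(b)<90)&(z>48.3)&(z<53.5)&((abs(a)>31)|(abs(b)>76.5))
    n,l,st,c=cv2.connectedComponentsWithStats(br.astype(np.uint8)); print(f)
    for i in range(1,n):
        if st[i,4]>12: k=l==i; print(st[i],'a',np.percentile(a[k],[3,97]).round(1),'b',np.percentile(b[k],[3,97]).round(1))
    dk=(abs(z-45)<2)&(abs(b)<60)
    A=[a[r][dk[r]].min() for r in range(80,230,3) if dk[r].sum()>20]; print('deck left',np.median(A).round(1))
    dk=(abs(z-45)<2)&(abs(a)<100); B=[b[:,c][dk[:,c]].max() for c in range(512) if dk[:,c].sum()>30]; print('deck top',np.median(B).round(1))
```

```text
w1
[279  95  26  29 242] a [15.2 35.9] b [61.  83.4]
[216  97  26  29 241] a [-39.5 -19.1] b [61.  83.6]
[280 247  23  25 150] a [18.2 36.2] b [-81.7 -58.4]
[224 249  24  24 159] a [-39.4 -19.5] b [-82.2 -58.8]
deck left -77.8
deck top 109.5
w2
[267  81  27   8 150] a [14.7 36.2] b [78.  83.6]
[204  82  26   7 137] a [-38.8 -18. ] b [79.1 83.7]
deck left -77.4
deck top 109.5
w7
[359  73  30  30 285] a [-39.9 -18.9] b [60.5 82.9]
[425  73  30  30 315] a [14.4 36. ] b [60.6 82.9]
[348 231   6   8  31] a [-40.  -35.6] b [-63.2 -58. ]
[404 232  27  22 178] a [15.8 36.1] b [-79.2 -58.7]
[365 251   6   6  18] a [-22.  -17.7] b [-82.  -77.7]
deck left -75.5
deck top 109.3
```

Run:
```python
from h import *
go(527.5,-387.4,75,99.65)
```

```text
t 24.725 pos [ 398.5 -390.7  165. ] yaw 99.73 tilt [-0.0016 -0.0047] shift [-18.2 127.9  89.8] norm [-0.0727  0.5118  0.3591] 0.0005 turn 0.1
```

Request:
move_arm(increments=[[[-0.01, 0.06, 0, 0], [-0.03, 0.16, 0, 0], [-0.04, 0.28, 0.01, 0], [-0.06, 0.4, 0.02, 0], [-0.07, 0.48, 0.06, 0], [-0.0727, 0.51, 0.13, 0.0005], [-0.0727, 0.5118, 0.22, 0.0005], [-0.0727, 0.5118, 0.3, 0.0005], [-0.0727, 0.5118, 0.35, 0.0005], [-0.0727, 0.5118, 0.359, 0.0005]]])

```text
time_s: 25.98
eef_pos: [526.6, -387.2, 73.8]
orientation: [[-0.167, 0.986, -0.003], [0.986, 0.167, -0.004], [-0.003, -0.004, -1.0]]
contact_force: [0.1, -0.0, -3.9]
opening: 0.643
```

```bash
python3 look.py w8
python3 - <<'E'
from h import *
go(527.5,-387.4,52,99.65)
s=state();D=np.load('w8.npz');W=D['W'];th=np.radians(9.65);X=np.array([np.cos(th),np.sin(th)]);Y=np.array([-X[1],X[0]])
x,y,z=[W[...,i] for i in range(3)];dx=np.stack([x-522.9,y+360.5],-1); a=dx@X;b=dx@Y
for nm,lo,hi in(('brackets',48,54),('tile',80,92)):
    k=(abs(a)<48)&(b<95)&(b>-20)&(z>lo)&(z<hi)
    if k.sum()>20: print(nm,k.sum(),'a',np.percentile(a[k],[1,99]).round(1),'b',np.percentile(b[k],[1,99]).round(1),'z',np.median(z[k]))
E
```

```text
[ 526.6 -387.2   73.8]
t 26.025 pos [ 527.1 -387.5   74.4] yaw 99.62 tilt [-0.0023 -0.0043] shift [ 0.1  0.5 22.4] norm [0.0003 0.0019 0.0897] -0.0002 turn -0.0
brackets 563 a [-38.1  38. ] b [59.6 83.4] z 51.25311051301924
tile 24891 a [-30.5  28.9] b [-18.8  74.7] z 84.61939665892683
```

Alignment matches: the brackets read a = ±38 mm and the tile a = −30.5 to 29, with its end at b = 74.7. I'll lower it.

Request:
move_arm(increments=[[[0, 0.002, 0.02, 0], [0, 0.002, 0.045, 0], [0, 0.002, 0.065, 0], [0, 0.002, 0.08, 0], [0, 0.002, 0.09, 0], [0, 0.002, 0.095, 0], [0, 0.002, 0.099, 0], [0, 0.002, 0.101, 0], [0, 0.002, 0.101, 0]]])

```text
time_s: 27.15
eef_pos: [527.6, -387.5, 49.2]
orientation: [[-0.167, 0.986, -0.002], [0.986, 0.167, -0.004], [-0.004, -0.003, -1.0]]
contact_force: [0.2, 0.5, -2.9]
opening: 0.645
```

Run:
```python
from h import *
go(527.5,-387.4,48.2,99.65); print(state()['contact_force'])
```

```text
t 27.15 pos [ 527.6 -387.5   49.2] yaw 99.62 tilt [-0.0022 -0.0044] shift [ 0.1 -0.1  1. ] norm [ 0.0005 -0.0003  0.0042] -0.0001 turn -0.0
[ 0.22678006  0.47610384 -2.85542415]
```

Request:
move_arm(increments=[[[0, 0, 0.0015, 0], [0, 0, 0.003, 0], [0, 0, 0.004, 0], [0, 0, 0.004, 0]]])

```text
time_s: 27.65
eef_pos: [527.6, -387.6, 48.6]
orientation: [[-0.167, 0.986, -0.002], [0.986, 0.167, -0.004], [-0.004, -0.003, -1.0]]
contact_force: [-1.7, 0.1, 0.8]
opening: 0.648
```

Request:
move_arm(increments=[[[0, 0, 0.001, 0], [0, 0, 0.002, 0], [0, 0, 0.0025, 0], [0, 0, 0.0025, 0]]])

```text
time_s: 28.15
eef_pos: [527.7, -387.6, 48.6]
orientation: [[-0.167, 0.986, -0.002], [0.986, 0.167, -0.005], [-0.004, -0.003, -1.0]]
contact_force: [-2.2, 0.2, 4.2]
opening: 0.643
```

Request:
move_arm(increments=[[[0, 0, 0, 0], [0, 0, 0, 0]]], newtons=5)

```text
time_s: 28.4
eef_pos: [527.7, -387.6, 48.5]
orientation: [[-0.167, 0.986, -0.002], [0.986, 0.167, -0.005], [-0.004, -0.003, -1.0]]
contact_force: [-1.7, 0.9, 1.3]
opening: 0.651
```

Request:
move_arm(increments=[[[0, 0, 0, 0], [0, 0, 0, 0], [0, 0, 0, 0], [0, 0, 0, 0], [0, 0, 0, 0]]], grip=0.85)

```text
time_s: 29.02
eef_pos: [527.8, -387.7, 48.5]
orientation: [[-0.167, 0.986, -0.002], [0.986, 0.167, -0.005], [-0.004, -0.003, -1.0]]
contact_force: [0.1, -0.9, 0.2]
opening: 0.852
```

Request:
move_arm(increments=[[[0, 0, -0.02, 0], [0, 0, -0.07, 0], [0, 0, -0.16, 0], [0, 0, -0.28, 0], [0, 0, -0.4, 0], [0, 0, -0.5, 0], [0, 0, -0.52, 0], [0, 0, -0.52, 0]]])

```text
time_s: 30.02
eef_pos: [527.8, -387.0, 178.6]
orientation: [[-0.167, 0.986, -0.002], [0.986, 0.167, -0.005], [-0.005, -0.002, -1.0]]
contact_force: [-0.2, -0.3, -0.5]
opening: 0.854
```

```bash
python3 look.py w9 white4
python3 - <<'E'
from h import *
D=np.load('w9.npz');W=D['W'];th=np.radians(9.65);X=np.array([np.cos(th),np.sin(th)]);Y=np.array([-X[1],X[0]])
x,y,z=[W[...,i] for i in range(3)];dx=np.stack([x-522.9,y+360.5],-1); a=dx@X;b=dx@Y
k=(abs(a)<48)&(abs(b)<95)&(z>56)&(z<63);q=np.c_[a[k],b[k],z[k]]
print('tile',rect(q),'a',np.percentile(a[k],[1,99]).round(1),'b',np.percentile(b[k],[.5,99.5]).round(1),'plane',np.linalg.lstsq(np.c_[q[:,:2],np.ones(len(q))],q[:,2],rcond=None)[0].round(4))
k=(abs(a)<48)&(abs(b)<95)&(z>48.3)&(z<53.5)&((abs(a)>33)|(abs(b)>77.5)); print('br','a',np.percentile(a[k],[1,99]).round(1),'b',np.percentile(b[k],[1,99]).round(1))
p,d=grab_frame('top');p2,d2=grab_frame('side')
cv2.imwrite('pics/end.png',np.hstack([p[80:230,110:430],p2[120:270,100:330]])[:,:,::-1])
for n in('bottle','jar','dishes','beaker','black3','white3'):
    W=cloud('top',d)
    r=nets.trace('top',n)
    for r in r[:1]:
        q=W[r['pixels']];q=q[~np.isnan(q[:,0])];print(n,rect(q),np.median(q[:,2]).round())
E
python3 -c "
import cv2;p=cv2.imread('pics/end.png');w=cv2.imread('pics/w9.png')
import numpy as np
p=cv2.resize(p,(800,218));w=cv2.resize(w,(490,368));o=np.zeros((590,800,3),np.uint8);o[:218]=p;o[220:588,:490]=w;cv2.imwrite('pics/end2.png',o)"
```

```text
[ 527.8 -387.   178.6]
white4 0.86 [217.  61.  71. 167.] z 59.5 (array([ 523.1, -360.5]), array([149.2,  60. ]), -80.3)
tile (array([ 0.2, -0.1]), array([149.2,  60.2]), -89.9) a [-29.1  29.4] b [-73.7  74.2] plane [-5.00000e-04 -3.00000e-04  5.95196e+01]
br a [-37.7  38. ] b [-82.6  83.2]
bottle (array([629.4,  69.2]), array([74.6, 54.6]), 1.1) 171.0
jar (array([636.1, -28.9]), array([62.9, 52.2]), 43.3) 152.0
dishes (array([ 353.6, -167.2]), array([89.4, 88.6]), -36.0) 32.0
beaker (array([367.8, 178.1]), array([69.2, 65.6]), -88.7) 32.0
black3 (array([468.1,  61. ]), array([75.9, 59.5]), 1.5) 42.0
white3 (array([ 524.5, -359.3]), array([149.6,  62.5]), -81.9) 59.0
```

View pics/end2.png

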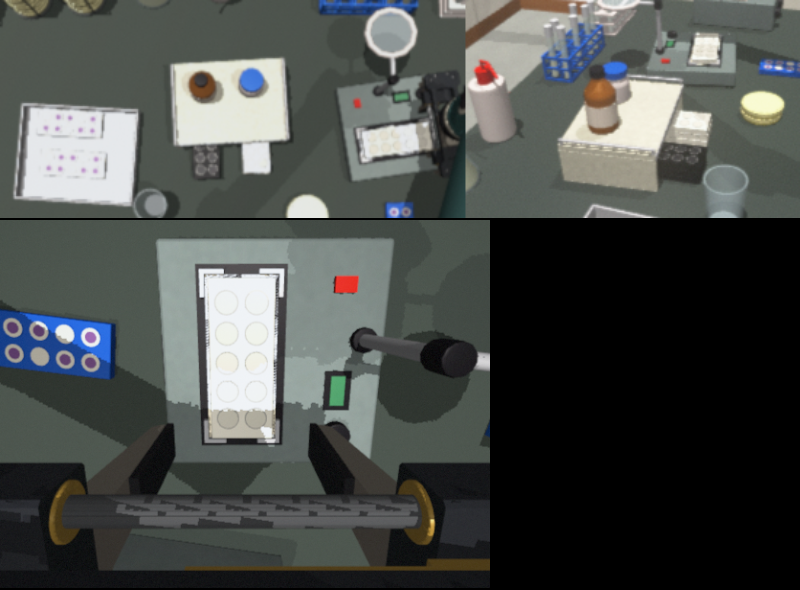

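The white tile lies flat in the brackets (bottom left), and both used tiles lie in the tray (top left). The riser, bottles and remaining stacks look as they were.

```bash
python3 -c "
from bench import order; print(order.hand_in())"
```

```text
the job is handed in; nothing more can be done
None
```

I changed the tile on the viewer and handed the job in after about 30 s of robot time.

- **Read tile:** it lies flat in the steel tray beside the used one, about 33 mm apart. Its top reads 19.5 mm, the same as the used tile's.
- **White tile:** I lifted the top tile about 5.5 mm, slid it out level from under the board and set it down on the stage. It lies within 0.3 mm of the centre between the four brackets. It is flat to within 0.05° and aligned with the brackets to about 0.1°.
- **Forces and disturbance:** wrist force readings stayed under about 7 N. The black stack, dishes and bottle measured where they were, apart from about 1 mm of noise.

Some checks were weaker or disagreed:

- **Jar:** the coarse top camera put it about 8 mm from its first measurement. The outline was fitted differently the second time, and the robot never came near the jar.
- **Beaker:** its reading moved by about 5 mm, which I take for glass noise, and the robot did not touch it either.
- **Lower white tiles:** I checked these only by eye in the final picture, because the network mistook the tile on the stage for `white3`.

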